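Put the repair parts back in their bins

TASK

Clear the loose parts off the mat of this repair bench: put the good capacitor, the choke and both heat sinks each into the green bin that already holds their kind, and the blown capacitor into the red scrap bin. Set each part down gently, without dropping it, on the bottom of its bin in front of what is already there, still standing the way up it was, not lying on other parts. Leave the white solvent bottle standing where it is.

Things in the scene. Friction and masses are not known exactly. Their poses are not given: they have to be found in the camera images.
- capacitor: Good power capacitor: upright can 36 mm in diameter, 50 mm high, bright blue sleeve, black top with two silver screw terminals standing 6 mm higher; own z is up, origin: centre of the underside. It stands upright on the mat; grip it anywhere across the barrel, its yaw does not matter. About 80 g.
- blown_capacitor: The blown capacitor: same can, 36 mm in diameter and about 54 mm high with the crust, but sooty grey above a blue lower half, the top burst and covered by a brown crust, no terminals; own z is up, origin: centre of the underside. It stands upright on the mat; grip it anywhere across the barrel, its yaw does not matter. About 75 g.
- choke: Toroidal choke lying flat: a ring wound with copper, potted solid with black resin in the middle, so a solid disc 42 mm in diameter, 20 mm high. Origin: centre of the underside, own z up. Grip it across the outside; its yaw does not matter. About 90 g.
- black_heatsink: Extruded finned aluminium heat sink, black, a rectangular block of fins 36 (own x) x 26 (own y) x 30 mm high. Origin: centre of the underside, own z up. It stands on the mat fins upright; grip it across the 26 mm (along own y, over the fin tips) or the 36 mm. About 45 g.
- silver_heatsink: Extruded finned aluminium heat sink, bare silver aluminium, a rectangular block of fins 36 (own x) x 26 (own y) x 30 mm high. Origin: centre of the underside, own z up. It stands on the mat fins upright; grip it across the 26 mm (along own y, over the fin tips) or the 36 mm. About 45 g.
- capacitor_bin: Dark green open bin, fixed, 170 (own x) x 140 (own y) mm, walls 4 mm. Origin: centre of its underside; +x to the back wall. Side and back walls 60 mm high; front wall 30 mm, the side walls sloping down to it over the front 50 mm. Inner floor 4 mm above the origin, free from x = -81 to 43 mm, y = -66 to 66 mm; three blue capacitors of the stock, 50 mm high, stand fixed along its back wall.
- choke_bin: Dark green open bin, fixed, 170 (own x) x 140 (own y) mm, walls 4 mm. Origin: centre of its underside; +x to the back wall. Side and back walls 60 mm high; front wall 30 mm, the side walls sloping down to it over the front 50 mm. Inner floor 4 mm above the origin, free from x = -81 to 37 mm, y = -66 to 66 mm; two copper chokes of the stock, 20 mm high, lie fixed along its back wall.
- heatsink_bin: Dark green open bin, fixed, 170 (own x) x 140 (own y) mm, walls 4 mm. Origin: centre of its underside; +x to the back wall. Side and back walls 60 mm high; front wall 30 mm, the side walls sloping down to it over the front 50 mm. Inner floor 4 mm above the origin, free from x = -81 to 52 mm, y = -66 to 66 mm; three heat sinks of the stock (black, silver, black), 30 mm high, stand fixed along its back wall.
- scrap_bin: Red scrap open bin, fixed, 170 (own x) x 140 (own y) mm, walls 4 mm. Origin: centre of its underside; +x to the back wall. Side and back walls 60 mm high; front wall 30 mm, the side walls sloping down to it over the front 50 mm. Inner floor 4 mm above the origin, free from x = -81 to 36 mm, y = -66 to 66 mm; a blown capacitor (54 mm high) and a burnt choke stand fixed along its back wall.
- solvent_bottle: White solvent bottle with a red cap, 54 mm in diameter, 120 mm high, standing loose beside the bins on the left (+y). Origin: centre of the underside. A bystander: leave it.

How it is judged (in metres and radians):
At the end, for the whole second after the job is handed in: All five parts released and at rest, each inside its own bin (blown capacitor: red; others: green bin of their kind), at most 60 mm behind the bin's centre, underside less than 12 mm above the bin's underside, tilted less than 0.2 rad; the solvent bottle within 15 mm of its place (x of capacitor in the frame of capacitor_bin between -0.081 and 0.06 m and y of capacitor in the frame of capacitor_bin between -0.066 and 0.066 m and z of capacitor in the frame of capacitor_bin below 0.012 m and angle between each of capacitor, blown_capacitor, choke, black_heatsink, silver_heatsink's own z axis and vertical below 0.2 rad and linear speed of each of capacitor, blown_capacitor, choke, black_heatsink, silver_heatsink below 0.02 m/s and contact force between the fingers and capacitor below 0.05 N and x of blown_capacitor in the frame of scrap_bin between -0.081 and 0.06 m and y of blown_capacitor in the frame of scrap_bin between -0.066 and 0.066 m and z of blown_capacitor in the frame of scrap_bin below 0.012 m and contact force between the fingers and blown_capacitor below 0.05 N and x of choke in the frame of choke_bin between -0.081 and 0.06 m and y of choke in the frame of choke_bin between -0.066 and 0.066 m and z of choke in the frame of choke_bin below 0.012 m and contact force between the fingers and choke below 0.05 N and x of black_heatsink in the frame of heatsink_bin between -0.081 and 0.06 m and y of black_heatsink in the frame of heatsink_bin between -0.066 and 0.066 m and z of each of black_heatsink, silver_heatsink in the frame of heatsink_bin below 0.012 m and contact force between the fingers and black_heatsink below 0.05 N and x of silver_heatsink in the frame of heatsink_bin between -0.081 and 0.06 m and y of silver_heatsink in the frame of heatsink_bin between -0.066 and 0.066 m and contact force between the fingers and silver_heatsink below 0.05 N and distance of solvent_bottle from where it was at the start of the episode below 0.015 m); the robot touches nothing.
It fails at once if a part is dropped or thrown (it moves faster than 0.7 m/s, a fall of about 25 mm, with no finger on it) ((linear speed of capacitor above 0.7 m/s and contact force between the fingers and capacitor below 0.01 N) or (linear speed of blown_capacitor above 0.7 m/s and contact force between the fingers and blown_capacitor below 0.01 N) or (linear speed of choke above 0.7 m/s and contact force between the fingers and choke below 0.01 N) or (linear speed of black_heatsink above 0.7 m/s and contact force between the fingers and black_heatsink below 0.01 N) or (linear speed of silver_heatsink above 0.7 m/s and contact force between the fingers and silver_heatsink below 0.01 N)).
It fails at once if the solvent bottle is shifted more than 15 mm or knocked over (distance of solvent_bottle from where it was at the start of the episode above 0.015 m or angle between solvent_bottle's own z axis and vertical above 0.3 rad).
It also fails if it takes over 136 s, if anything falls off the work surface, if the arm or the gripper's body presses on something with over 40 N, if the wrist force passes 120 N, or if a joint passes its speed limit or range.

ROBOT

A 6-joint arm with a two-finger parallel gripper is mounted at the origin on the work surface. World frame = base frame: x ahead of the robot, y to its left, z up, the work surface at z = 0. Lengths are in mm, angles in rad, forces in N, time in s.
With the tool pointing down it reaches from about 275 to 725 mm from the base axis. Payload 15.9 kg.
Tool frame: the origin (TCP) lies at the very end of the fingers, on their centre line; the grasp point (between the pads) lies 19 mm behind it (bot.tcp_to_grasp is the distance from the TCP to the grasp point, in mm); z points along the fingers, y is the line along which they close (so a half turn about z gives the same grasp; the last joint's range is limited). The gripper opens to 85 mm and grips with 20 to 120 N. Pads are 22 mm wide; open, the fingers measure 114 mm over their backs; the gripper's body (76 mm by 85 mm) begins 54 mm behind the grasp point. The pads swing forward as they close: fully open they stand 13 mm farther back than shut.
Start: joints at [1.317, 0.213, -0.034, 1.323, 0, 1.571], TCP at [125.537, 483.969, 231.306] pointing down, gripper open.
Joint ranges: [-2.98, 2.98], [-0.74, 1.72], [-1.14, 1.35], [-2.1, 2.04], [-1.57, 1.44], [-3.14, 3.14]. Speed limits (rad/s): [1.89, 1.89, 2.39, 2.57, 3.14, 3.14].

INTERFACE

Orientations are given as a rotation vector (axis times angle).
In Python, from cell import sensors, viewer, job, bot gives the robot as it stands. The module is installed in compiled form; this text tells all that it offers.
- The arm moves only by the shell command python3 -m jog 'ROWS'. ROWS is JSON, a list that holds one entry, the list of rows, each a list of 5 numbers: the shift along the tool's x, y, z in mm, then the turn about the tool's z in rad, then the opening in per cent of the stroke, from 0 (shut) to 100 (fully open). In form: [[[x, y, z, yaw, claw], ...]]. A call has 1 to 12 rows; each row shifts and turns the commanded pose from where the row before left it, along the tool's axes as they then stand; what a row does not reach is not made up. A row lasts 1/12 s, in which the tool goes at most 41.7 mm and 7.16 degrees, less where a joint would pass 70% of its speed; a pose out of reach is approached as far as the arm can. A call is refused whole if a number of a shift passes 41.7 or a number of a turn 0.125, either way. A call with a gripper value outside its range is refused whole. The fingers move at their own pace and stop on an object; the grip force is fixed at half the most. Time passes only in rows, so rows that do not move let the fingers close. It gives the time, the measured TCP pose, the force, the opening and the grip force at its end, in the units of the state.
- sensors.read_state(): the state, without advancing time (a new reading comes with each control period).
- viewer.camera(name): name is "scene" or "side" or "wrist"; returns (picture, depth): 400x640x3 uint8, red, green, blue; 400x640 float32, mm along the optical axis (not along the pixel's ray), 0 where there is no reading.
- viewer.camera_params(name): a dict with "fx", "fy", "cx", "cy" (pixels), "distortion" ([k1, k2, p1, p2, k3] as OpenCV has them; the pictures are not rectified), "R" (3x3) and "t" (3): a world point X has camera coordinates R X + t; the wrist camera has in their place "mount" (4x4, takes a point from camera to tool coordinates, whose origin is the TCP and whose axes are the flange's). Camera axes: x right, y down, z forward; pixel columns grow to the right and rows downward; lengths in mm; the calibration is good to about 2 mm. A picture is of the moment at which its call begins: read the wrist's pose just before it. camera_params takes no time and is no camera call.
- job.hand_in(): hands the job in; it is judged then, once.
The state is a dict: "time_s": time; "q": joint angles; "qd": joint speeds; "joint_torque": joint torques, N m; "position": TCP position; "tcp_rot": TCP orientation; "force": force on the tool from outside, world axes, zero at the start; "ft_torque": the same for the moment, N m; "grip_width": finger opening in mm; "grasp_force": force on a finger pad.
Only numpy, scipy, OpenCV 4.12 (cv2) and the standard library are available. Lean on these libraries where they do the work, as an engineer would, in place of code of your own. Each camera call takes 0.05 s, during which the arm holds its last target. There are 200 camera calls.

## Working session

There is one attempt and no reset: what is moved stays moved. The work goes in short steps, Python scripts to look and compute and a shell command to move; the robot and the scene stay as the last step left them, time stands still between calls to the robot, and variables do not carry over. Pictures are saved under pics/ and viewed, at most 14 in all, crops included, and the job is handed in when it is done.

```bash
mkdir -p pics; cat > h.py <<'E'
import numpy as np, cv2
from cell import sensors, viewer, job, bot
def world(name):
    s=sensors.read_state(); im,d=viewer.camera(name); p=viewer.camera_params(name)
    K=np.array([[p['fx'],0,p['cx']],[0,p['fy'],p['cy']],[0,0,1.]])
    u,v=np.meshgrid(np.arange(640.),np.arange(400.))
    n=cv2.undistortPoints(np.stack([u,v],-1).reshape(-1,1,2),K,np.array(p['distortion'],float)).reshape(400,640,2)
    X=np.dstack([n*d[...,None],d[...,None]])
    if 'mount' in p:
        m=np.array(p['mount']); R,_=cv2.Rodrigues(np.array(s['tcp_rot'],float))
        X=X@m[:3,:3].T+m[:3,3]; X=X@R.T+np.array(s['position'])
    else: X=(X-np.array(p['t']))@np.array(p['R'])
    X[d==0]=np.nan
    return im,X
E
python3 - <<'E'
from h import *
s=sensors.read_state(); print({k:np.round(s[k],3) for k in s})
print(cv2.Rodrigues(np.array(s['tcp_rot']))[0].round(3), bot.tcp_to_grasp)
for n in('scene','side'):
    im,X=world(n); cv2.imwrite(f'pics/{n}0.png',im[...,::-1]); np.save(n+'0.npy',X); np.save(n+'0im.npy',im)
E
```

```text
{'time_s': np.float64(0.0), 'q': array([ 1.317,  0.213, -0.035,  1.324,  0.   ,  1.571]), 'qd': array([-0.001,  0.   , -0.   , -0.   ,  0.   ,  0.   ]), 'joint_torque': array([-1.0000e-03, -6.8616e+01,  4.8712e+01,  1.8000e-02, -0.0000e+00,
       -0.0000e+00]), 'position': array([125.449, 483.659, 230.825]), 'tcp_rot': array([-3.980e-01, -3.116e+00,  2.000e-03]), 'force': array([ 0.142, -0.244,  0.704]), 'ft_torque': array([ 0.037, -0.012, -0.015]), 'grasp_force': np.float64(0.0), 'grip_width': np.float64(85.685)}
[[-0.968  0.251 -0.   ]
 [ 0.251  0.968 -0.001]
 [ 0.    -0.001 -1.   ]] 18.700000000000003
```

View pics/scene0.png

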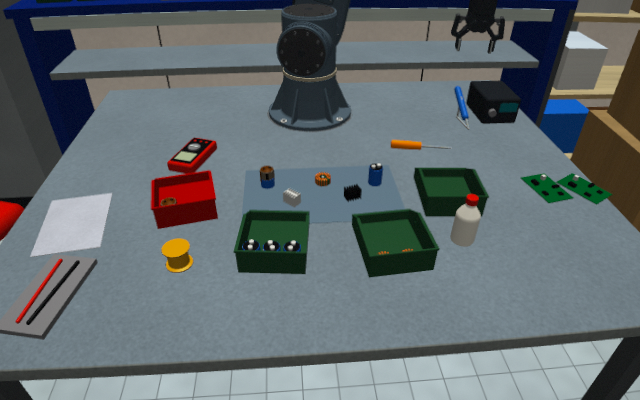

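View pics/side0.png

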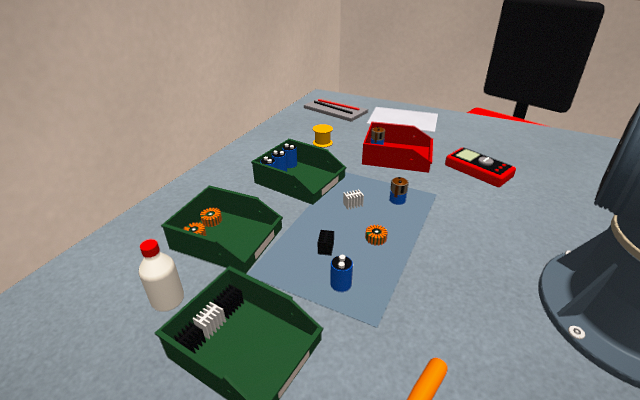

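The scene view shows the blown capacitor (267,177), silver sink (291,197), choke (322,179), black sink (352,192) and good capacitor (375,173). The bins are red (184,198), capacitor (273,243), choke (395,243) and heat sink (450,190), with the bottle at (466,222). The side view agrees.

```bash
python3 - <<'E'
from h import *
P=[]
C=[]
for n in('scene','side'):
    X=np.load(n+'0.npy').reshape(-1,3); im=np.load(n+'0im.npy').reshape(-1,3)
    k=np.isfinite(X).all(1)&(X[:,2]>7)&(X[:,2]<140)&(X[:,0]>200)&(X[:,0]<750)&(abs(X[:,1])<420)
    P.append(X[k]);C.append(im[k])
P=np.vstack(P);C=np.vstack(C)
g=np.zeros((550,840),np.uint8); i=(P[:,0]-200).astype(int); j=(P[:,1]+420).astype(int); g[i,j]=255
g=cv2.morphologyEx(g,cv2.MORPH_CLOSE,np.ones((9,9)))
n,l,st,_=cv2.connectedComponentsWithStats(g)
lab=l[i,j]
for a in range(1,n):
    q=P[lab==a]
    if len(q)<40: continue
    r=cv2.minAreaRect(q[:,:2].astype(np.float32))
    t=q[q[:,2]>q[:,2].max()-8][:,:2]
    print(len(q),'c',np.round(r[0],1),'size',np.round(r[1],1),'ang',round(r[2],1),'z',q[:,2].max().round(1),'topmean',t.mean(0).round(1),'rgb',C[lab==a].mean(0).astype(int))
h=np.zeros((550,840),np.float32); np.maximum.at(h,(i,j),P[:,2].astype(np.float32))
cv2.imwrite('pics/top.png',cv2.applyColorMap(cv2.convertScaleAbs(h,alpha=2.5),cv2.COLORMAP_JET)[::-1,::-1][:, :800][:550])
E
```

```text
2488 c [ 287.9 -349. ] size [ 80.3 158.9] ang 68.6 z 41.7 topmean [ 283.9 -347.7] rgb [119  44  37]
1278 c [280.1 313.8] size [178.1  34.4] ang 78.2 z 28.7 topmean [266.4 264.7] rgb [219 121  12]
4462 c [ 492.3 -340.7] size [178.3 152.2] ang 12.5 z 63.8 topmean [ 536.9 -333.7] rgb [101   9   7]
487 c [427.8   9.1] size [42.7 45.2] ang 83.5 z 23.0 topmean [426.6  10.3] rgb [138  79  24]
672 c [ 430.3 -136. ] size [35.6 42.7] ang 68.6 z 57.2 topmean [ 429.4 -135. ] rgb [56 50 51]
9495 c [510.9 319.4] size [149.9 179.1] ang 85.9 z 64.3 topmean [549.7 326.4] rgb [33 54 36]
949 c [440.5 146.8] size [35.2 40.4] ang 60.1 z 59.5 topmean [440.  146.2] rgb [34 59 95]
530 c [501.9  77.8] size [30.8 40.8] ang 17.3 z 33.3 topmean [501.1  78.1] rgb [13 14 16]
489 c [510.  -75.4] size [39.7 31.7] ang 45.0 z 33.7 topmean [510.3 -75.3] rgb [132 130 125]
5204 c [ 664.7 -115.9] size [149. 179.] ang 83.7 z 64.7 topmean [ 706.7 -124.9] rgb [28 51 42]
4561 c [675.7 137. ] size [157.2 149.2] ang 3.5 z 64.0 topmean [699.1 148.9] rgb [25 49 30]
3209 c [678.3 304.8] size [54.5 59. ] ang 66.4 z 123.0 topmean [677.1 306.1] rgb [167 140 128]
972 c [ 707.  -321.8] size [58.1 61.1] ang 58.3 z 49.5 topmean [ 707.9 -321.4] rgb [175 124   7]
150 c [736.2 159.2] size [27.5 28.9] ang 4.0 z 25.6 topmean [735.2 161.3] rgb [156  90  25]
246 c [737.4 112.6] size [24.7 41.6] ang 1.3 z 26.4 topmean [737.4 113.3] rgb [143  79  18]
```

View pics/top.png

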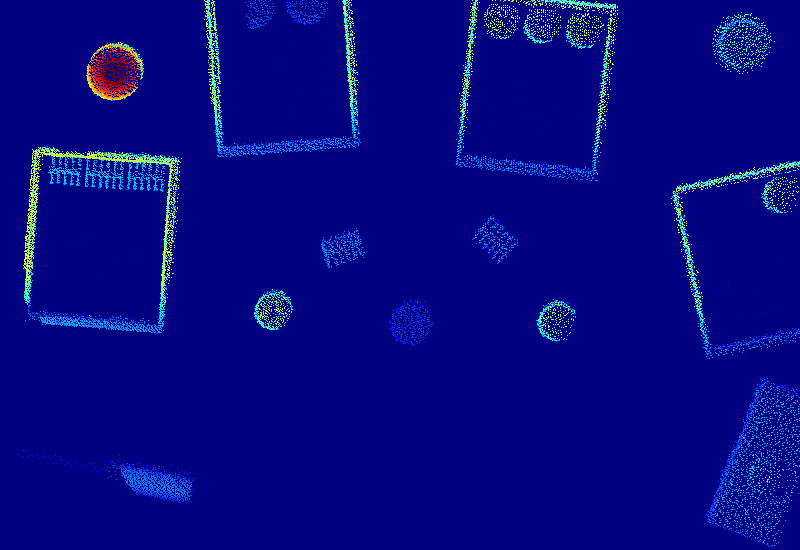

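The height map (x up, y left) puts all the parts and bin outlines cleanly in world coordinates. The good capacitor goes first.

```bash
cat > to.py <<'E'
import sys
from h import *
def to(x,y,z,ang=None):
    s=sensors.read_state(); R,_=cv2.Rodrigues(np.array(s['tcp_rot'],float))
    a=np.degrees(np.arctan2(R[1,1],R[0,1])); out=''
    if ang is not None:
        d=(a-ang+90)%180-90; out=f' yaw {np.radians(d):.3f}'
    print('shift',(R.T@(np.array([x,y,z])-s['position'])).round(1),out,'| y-angle',a.round(1),'pos',np.round(s['position'],1),'q6',round(s['q'][5],2),'w',round(s['grip_width'],1),'t',s['time_s'])
a=[float(v) for v in sys.argv[1:]]
to(*a)
E
python3 to.py 440.3 146.6 120
```

```text
shift [-389.4 -247.1  111.1]  | y-angle 75.5 pos [125.5 483.7 230.9] q6 1.57 w 85.4 t 0.1
```

```bash
python3 -m jog '[[[-24,-15.4,0,0,80],[-24,-15.4,0,0,80],[-24,-15.4,0,0,80],[-24,-15.4,0,0,80],[-24,-15.4,0,0,80],[-24,-15.4,0,0,80],[-24,-15.4,0,0,80],[-24,-15.4,0,0,80],[-24,-15.4,0,0,80],[-24,-15.4,0,0,80],[-24,-15.4,0,0,80],[-24,-15.4,0,0,80]]]'; python3 -m jog '[[[-24,-15.4,22,0,80],[-24,-15.4,22,0,80],[-24,-15.4,22,0,80],[-24,-15.4,22,0,80],[-5.4,-0.7,23,0,80],[0,0,0,0,80],[0,0,0,0,80]]]'; python3 to.py 440.3 146.6 6
python3 - <<'E'
from h import *
im,X=world('wrist'); cv2.imwrite('pics/w1.png',im[...,::-1])
E
```

```text
time_s: 1.1
position: [358.5, 231.5, 231.2]
tcp_rot: [-0.398, -3.116, 0.0]
force: [0.9, 1.3, -0.0]
grip_width: 68.7
grasp_force: 0.0
time_s: 1.68
position: [439.4, 146.7, 119.8]
tcp_rot: [-0.399, -3.114, 0.002]
force: [-0.9, 0.5, 0.8]
grip_width: 68.0
grasp_force: 0.0
shift [ -1.1   0.3 113.8]  | y-angle 75.4 pos [439.4 146.7 119.8] q6 0.58 w 68.0 t 1.6833
```

View pics/w1.png

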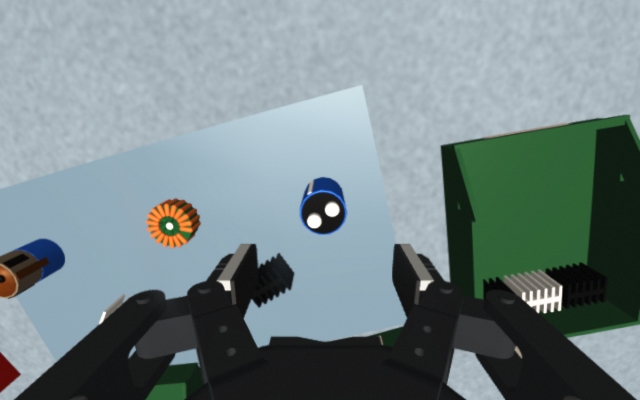

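The capacitor (323,207) sits centred between the pads (240 and 405), so I'll descend and grip.

```bash
python3 -m jog '[[[-1,0,20,0,80],[0,0,25,0,80],[0,0,25,0,80],[0,0,22,0,80],[0,0,14,0,80],[0,0,8,0,80],[0,0,0,0,80],[0,0,0,0,10],[0,0,0,0,10],[0,0,0,0,10],[0,0,0,0,10],[0,0,0,0,10]]]';python3 -m jog '[[[0,0,0,0,10],[0,0,0,0,10],[0,0,-15,0,10],[0,0,-25,0,10],[0,0,-30,0,10],[0,0,-30,0,10],[0,0,-20,0,10],[0,0,0,0,10]]]'; python3 to.py 637 -114.5 126; python3 to.py 637 -114.5 12
```

```text
time_s: 2.73
position: [442.3, 147.2, 7.8]
tcp_rot: [0.397, 3.114, 0.002]
force: [-3.0, 0.1, 13.1]
grip_width: 34.6
grasp_force: 58.4
time_s: 3.4
position: [443.7, 147.6, 131.1]
tcp_rot: [0.397, 3.11, 0.005]
force: [2.2, 0.6, 0.6]
grip_width: 35.0
grasp_force: 59.9
shift [-252.9 -205.1    5.8]  | y-angle 75.5 pos [443.7 147.6 131.1] q6 0.57 w 35.0 t 3.4
shift [-252.2 -205.6  119.8]  | y-angle 75.5 pos [443.7 147.6 131.1] q6 0.57 w 35.0 t 3.4
```

Gripped (35 mm). Now carry it to the capacitor bin.

```bash
python3 -m jog '[[[-11,-9,0,0,10],[-21,-17,0,0,10],[-21,-17,0,0,10],[-22,-18,0,0,10],[-22,-18,0,0,10],[-22,-18,0,0,10],[-22,-18,0,0,10],[-22,-18,0,0,10],[-22,-18,0,0,10],[-21,-17,0,0,10],[-21,-17,0,0,10],[-16,-13,0,0,10]]]';python3 -m jog '[[[-10,-7.5,0,0,10],[0,0,0,0,10],[0,0,0,0,10]]]'; python3 to.py 637 -114.5 18
```

```text
time_s: 4.4
position: [627.7, -107.7, 126.1]
tcp_rot: [0.399, 3.116, -0.0]
force: [1.0, 0.2, -0.6]
grip_width: 34.9
grasp_force: 59.9
time_s: 4.65
position: [634.6, -116.0, 125.8]
tcp_rot: [-0.399, -3.116, -0.0]
force: [-0.1, 0.5, -0.8]
grip_width: 34.7
grasp_force: 59.9
shift [ -2.1   2.  107.8]  | y-angle 75.4 pos [ 634.6 -116.   125.8] q6 0.07 w 34.7 t 4.65
```

```bash
python3 -m jog '[[[-1,1,15,0,10],[-1,1,22,0,10],[0,0,25,0,10],[0,0,20,0,10],[0,0,14,0,10],[0,0,8,0,10],[0,0,4,0,10],[0,0,0,0,10],[0,0,0,0,10]]]';for i in 1 ; do python3 -m jog '[[[0,0,1,0,10],[0,0,1,0,10],[0,0,0,0,10],[0,0,0,0,10]]]';done;python3 -m jog '[[[0,0,1,0,10],[0,0,1,0,10],[0,0,0,0,10],[0,0,0,0,10]]]'
python3 - <<'E'
from h import *
im,X=world('scene'); cv2.imwrite('pics/s1.png',cv2.resize(im[180:300,200:420],None,fx=3,fy=3)[...,::-1])
E
```

```text
time_s: 5.4
position: [637.5, -114.0, 19.2]
tcp_rot: [0.397, 3.115, -0.0]
force: [0.6, 0.4, -0.8]
grip_width: 34.9
grasp_force: 59.9
time_s: 5.73
position: [637.2, -114.3, 16.6]
tcp_rot: [0.398, 3.116, -0.0]
force: [-0.2, 0.4, -1.5]
grip_width: 34.6
grasp_force: 59.9
time_s: 6.07
position: [637.0, -114.2, 14.2]
tcp_rot: [-0.398, -3.116, 0.0]
force: [0.8, 0.0, -1.0]
grip_width: 34.9
grasp_force: 59.9
```

View pics/s1.png

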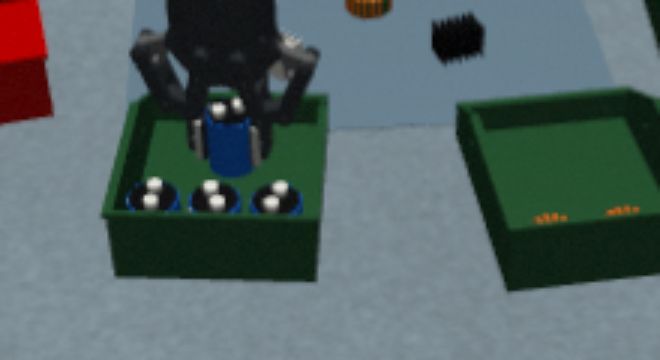

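The capacitor hangs upright in the bin at (230,140 in the crop), in front of the stock. Next I lower it until it touches.

```bash
python3 -m jog '[[[0,0,1,0,10],[0,0,1,0,10],[0,0,0,0,10],[0,0,0,0,10]]]';python3 -m jog '[[[0,0,1,0,10],[0,0,0,0,10],[0,0,0,0,10]]]';python3 -m jog '[[[0,0,1,0,10],[0,0,0,0,10],[0,0,0,0,10]]]'
```

```text
time_s: 6.45
position: [637.1, -114.3, 12.2]
tcp_rot: [-0.398, -3.116, 0.0]
force: [-0.0, 0.3, -2.1]
grip_width: 34.8
grasp_force: 59.9
time_s: 6.7
position: [637.2, -114.3, 11.9]
tcp_rot: [0.398, 3.116, -0.0]
force: [-3.5, 1.5, 7.3]
grip_width: 34.9
grasp_force: 60.7
time_s: 6.95
position: [637.3, -114.3, 11.8]
tcp_rot: [0.397, 3.115, -0.0]
force: [-9.5, 1.4, 20.3]
grip_width: 34.9
grasp_force: 62.1
```

```bash
python3 -m jog '[[[0,0,-1,0,20],[0,0,0,0,55],[0,0,0,0,65],[0,0,0,0,65],[0,0,0,0,65],[0,0,0,0,65],[0,0,-15,0,65],[0,0,-25,0,65],[0,0,-30,0,65],[0,0,-30,0,65],[0,0,-20,0,65],[0,0,0,0,65]]]'; python3 to.py 430 -135.8 125
python3 to.py 430 -135.8 6;
```

```text
time_s: 7.95
position: [639.2, -114.6, 136.1]
tcp_rot: [0.397, 3.11, -0.001]
force: [0.8, 0.0, -0.0]
grip_width: 55.4
grasp_force: 0.0
shift [197.3 -73.    9.8]  | y-angle 75.5 pos [ 639.2 -114.6  136.1] q6 0.08 w 55.4 t 7.95
shift [198.  -73.1 128.8]  | y-angle 75.5 pos [ 639.2 -114.6  136.1] q6 0.08 w 55.4 t 7.95
```

```bash
python3 -m jog '[[[10,-4,0,0,80],[22,-8,0,0,80],[25,-9,0,0,80],[25,-9,0,0,80],[25,-9,0,0,80],[25,-9,0,0,80],[25,-9,0,0,80],[23,-9,0,0,80],[12,-5,8,0,80],[4,-2,0,0,80],[0,0,0,0,80],[0,0,0,0,80]]]'; python3 to.py 430 -135.8 6;
python3 - <<'E'
from h import *
im,X=world('wrist'); cv2.imwrite('pics/w2.png',im[...,::-1])
E
```

```text
time_s: 8.95
position: [429.8, -135.8, 123.5]
tcp_rot: [0.398, 3.116, -0.0]
force: [0.0, -0.2, -0.2]
grip_width: 67.9
grasp_force: 0.0
shift [-1.000e-01  0.000e+00  1.175e+02]  | y-angle 75.4 pos [ 429.8 -135.8  123.5] q6 -0.05 w 67.9 t 8.95
```

View pics/w2.png

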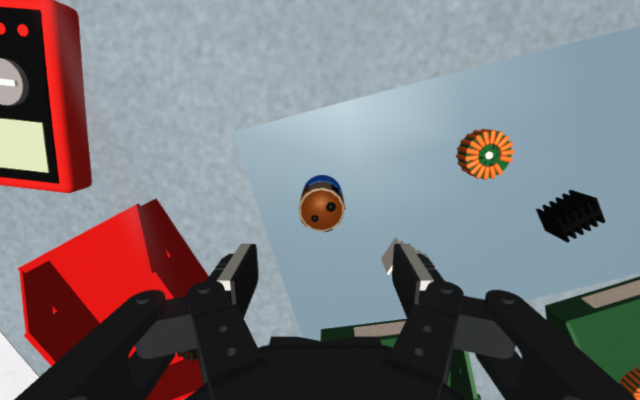

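The blown capacitor (322,206) is centred between the pads.

```bash
python3 -m jog '[[[0,0,20,0,80],[0,0,25,0,80],[0,0,25,0,80],[0,0,23,0,80],[0,0,14,0,80],[0,0,9,0,80],[0,0,1,0,80],[0,0,0,0,10],[0,0,0,0,10],[0,0,0,0,10],[0,0,0,0,10],[0,0,0,0,10]]]';python3 -m jog '[[[0,0,0,0,10],[0,0,0,0,10],[0,0,-15,0,10],[0,0,-25,0,10],[0,0,-30,0,10],[0,0,-30,0,10],[0,0,-20,0,10],[0,0,0,0,10],[0,0,0,0,10]]]'; python3 to.py 467 -346 126
```

```text
time_s: 10.0
position: [430.1, -135.9, 7.5]
tcp_rot: [0.397, 3.114, -0.0]
force: [-0.4, 0.4, 5.1]
grip_width: 34.5
grasp_force: 59.2
time_s: 10.75
position: [430.1, -136.0, 127.7]
tcp_rot: [0.397, 3.113, -0.001]
force: [-0.5, -0.5, -1.4]
grip_width: 34.9
grasp_force: 59.9
shift [ -88.5 -194.     2. ]  | y-angle 75.5 pos [ 430.1 -136.   127.7] q6 -0.05 w 34.9 t 10.75
```

```bash
python3 -m jog '[[[-5,-10,0,0,10],[-9,-20,0,0,10],[-10,-22,0,0,10],[-10,-22,0,0,10],[-10,-22,0,0,10],[-10,-22,0,0,10],[-10,-22,0,0,10],[-10,-22,0,0,10],[-9,-20,0,0,10],[-5.5,-12,0,0,10],[0,0,0,0,10],[0,0,0,0,10]]]'; python3 to.py 467 -346 14
```

```text
time_s: 11.75
position: [465.2, -346.2, 124.8]
tcp_rot: [-0.399, -3.114, -0.002]
force: [-0.4, -0.3, -0.8]
grip_width: 35.2
grasp_force: 60.0
shift [ -1.9   0.5 110.8]  | y-angle 75.4 pos [ 465.2 -346.2  124.8] q6 -0.38 w 35.2 t 11.75
```

```bash
python3 -m jog '[[[-1,0,15,0,10],[-1,0,22,0,10],[0,0,25,0,10],[0,0,20,0,10],[0,0,14,0,10],[0,0,8,0,10],[0,0,5,0,10],[0,0,1,0,10],[0,0,0,0,10],[0,0,0,0,10]]]'; python3 -m jog '[[[0,0,1,0,10],[0,0,0,0,10],[0,0,0,0,10]]]';python3 -m jog '[[[0,0,1,0,10],[0,0,0,0,10],[0,0,0,0,10]]]'
```

```text
time_s: 12.58
position: [468.4, -346.4, 17.2]
tcp_rot: [0.397, 3.115, -0.001]
force: [0.1, -0.1, -0.4]
grip_width: 34.9
grasp_force: 60.0
time_s: 12.83
position: [468.1, -346.4, 15.7]
tcp_rot: [0.398, 3.116, -0.0]
force: [0.4, -0.3, -1.3]
grip_width: 34.8
grasp_force: 60.0
time_s: 13.08
position: [467.9, -346.2, 14.3]
tcp_rot: [-0.398, -3.116, -0.0]
force: [-0.5, -0.6, -0.2]
grip_width: 34.5
grasp_force: 60.0
```

```bash
python3 -m jog '[[[0,0,1,0,10],[0,0,1,0,10],[0,0,0,0,10],[0,0,0,0,10]]]';python3 -m jog '[[[0,0,0.6,0,10],[0,0,0,0,10],[0,0,0,0,10]]]';
```

```text
time_s: 13.42
position: [467.9, -346.1, 12.2]
tcp_rot: [-0.398, -3.116, -0.0]
force: [-0.1, -0.8, -0.9]
grip_width: 34.9
grasp_force: 60.0
time_s: 13.67
position: [468.0, -346.2, 11.7]
tcp_rot: [-0.398, -3.116, -0.0]
force: [-0.1, 0.3, -0.8]
grip_width: 34.7
grasp_force: 60.0
```

```bash
python3 -m jog '[[[0,0,0.8,0,10],[0,0,0,0,10],[0,0,0,0,10]]]'
```

```text
time_s: 13.92
position: [468.0, -346.3, 11.5]
tcp_rot: [0.398, 3.116, -0.0]
force: [-3.6, 2.2, 9.3]
grip_width: 34.5
grasp_force: 60.9
```

```bash
python3 to.py 427.8 9.3 125
```

```text
shift [ 128.2  334.  -113.6]  | y-angle 75.5 pos [ 468.  -346.3   11.5] q6 -0.38 w 34.5 t 13.9167
```

```bash
python3 -m jog '[[[0,0,-0.5,0,20],[0,0,0,0,55],[0,0,0,0,65],[0,0,0,0,65],[0,0,0,0,65],[0,0,0,0,65],[0,0,-15,0,65],[0,0,-25,0,65],[0,0,-30,0,65],[0,0,-30,0,65],[0,0,-14,0,65],[0,0,0,0,65]]]'; python3 -m jog '[[[4,12,0,0,80],[10,28,0,0,80],[12,31,0,0,80],[13,33,0,0,80],[13,33,0,0,80],[13,33,0,0,80],[13,33,0,0,80],[13,33,0,0,80],[13,33,0,0,80],[13,33,0,0,80],[8,22,0,0,80],[3,10,0,0,80]]]';python3 -m jog '[[[0,0,0,0,80],[0,0,0,0,80],[0,0,0,0,80]]]'; python3 to.py 427.8 9.3 2
python3 - <<'E'
from h import *
im,X=world('wrist'); cv2.imwrite('pics/w3.png',im[...,::-1])
m=(X[...,2]>10)&(X[...,2]<30)&(abs(X[...,0]-428)<40)&(abs(X[...,1]-9)<40)
print(cv2.minAreaRect(X[m][:,:2].astype(np.float32)),np.percentile(X[m][:,2],98))
E
```

```text
time_s: 14.92
position: [469.5, -347.3, 129.1]
tcp_rot: [0.397, 3.112, -0.004]
force: [0.3, -0.5, 0.4]
grip_width: 55.5
grasp_force: 0.0
time_s: 15.92
position: [426.1, 12.0, 124.3]
tcp_rot: [-0.393, -3.115, -0.0]
force: [0.6, 0.4, -0.4]
grip_width: 68.2
grasp_force: 0.0
time_s: 16.17
position: [427.8, 8.4, 125.0]
tcp_rot: [-0.398, -3.116, 0.001]
force: [-0.3, -0.8, -0.3]
grip_width: 68.8
grasp_force: 0.0
shift [1.00e-01 9.00e-01 1.23e+02]  | y-angle 75.4 pos [427.8   8.4 125. ] q6 0.27 w 68.8 t 16.1667
((426.119384765625, 6.026376724243164), (40.378936767578125, 40.987159729003906), 44.42818069458008) 20.582287514770037
```

View pics/w3.png

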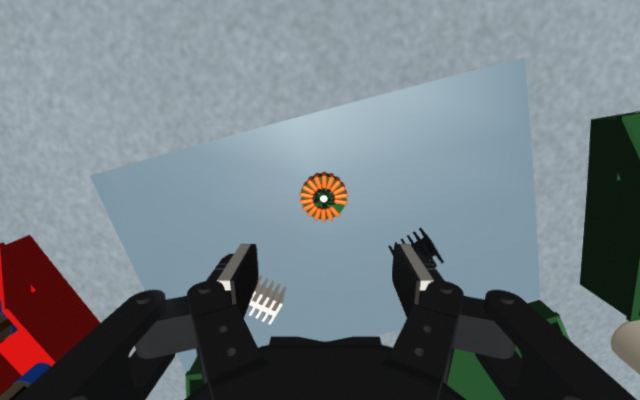

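The choke (323,197) is centred between the pads. I'll descend to about 3 mm.

```bash
python3 -m jog '[[[0,0,20,0,80],[0,0,25,0,80],[0,0,25,0,80],[0,0,23,0,80],[0,0,14,0,80],[0,0,9,0,80],[0,0,4,0,80],[0,0,2,0,80],[0,0,0,0,80],[0,0,0,0,80]]]';python3 -m jog '[[[0,0,0,0,20],[0,0,0,0,20],[0,0,0,0,20],[0,0,0,0,20],[0,0,0,0,20],[0,0,0,0,20],[0,0,0,0,20]]]'; python3 -m jog '[[[0,0,-15,0,20],[0,0,-25,0,20],[0,0,-30,0,20],[0,0,-30,0,20],[0,0,-20,0,20],[0,0,0,0,20],[0,0,0,0,20]]]'; python3 to.py 660 136 126
```

```text
time_s: 17.05
position: [428.5, 9.1, 4.1]
tcp_rot: [0.398, 3.115, 0.0]
force: [-0.4, -0.7, -0.0]
grip_width: 68.5
grasp_force: 0.0
time_s: 17.63
position: [428.4, 9.3, 4.3]
tcp_rot: [0.397, 3.115, 0.0]
force: [-5.2, -0.4, 16.7]
grip_width: 39.7
grasp_force: 58.3
time_s: 18.22
position: [428.7, 9.3, 124.3]
tcp_rot: [0.397, 3.114, 0.0]
force: [-0.0, 0.2, -1.6]
grip_width: 39.8
grasp_force: 61.1
shift [-192.1  180.7   -1.2]  | y-angle 75.5 pos [428.7   9.3 124.3] q6 0.28 w 39.8 t 18.2167
```

```bash
python3 -m jog '[[[-9,8,0,0,20],[-18,17,0,0,20],[-20,19,0,0,20],[-21,20,0,0,20],[-21,20,0,0,20],[-21,20,0,0,20],[-21,20,0,0,20],[-21,20,0,0,20],[-20,18,0,0,20],[-15,14,0,0,20],[-5,5,0,0,20],[0,0,0,0,20]]]';python3 -m jog '[[[0,0,0,0,20],[0,0,0,0,20]]]'; python3 to.py 660 136 13
```

```text
time_s: 19.22
position: [659.6, 137.0, 120.8]
tcp_rot: [-0.396, -3.114, 0.001]
force: [0.2, 0.8, -1.1]
grip_width: 39.7
grasp_force: 61.1
time_s: 19.38
position: [658.3, 135.8, 122.6]
tcp_rot: [-0.398, -3.115, 0.001]
force: [0.7, 0.4, -1.8]
grip_width: 39.9
grasp_force: 61.1
shift [ -1.7   0.7 109.6]  | y-angle 75.5 pos [658.3 135.8 122.6] q6 0.46 w 39.9 t 19.3833
```

```bash
python3 -m jog '[[[-1,0,15,0,20],[-1,0,22,0,20],[0,0,25,0,20],[0,0,20,0,20],[0,0,14,0,20],[0,0,8,0,20],[0,0,4,0,20],[0,0,1,0,20],[0,0,0,0,20],[0,0,0,0,20],[0,0,0,0,20]]]'; python3 -m jog '[[[0,0,1,0,20],[0,0,1,0,20],[0,0,0,0,20],[0,0,0,0,20]]]';python3 -m jog '[[[0,0,1,0,20],[0,0,0,0,20],[0,0,0,0,20]]]'
```

```text
time_s: 20.3
position: [661.7, 135.8, 15.4]
tcp_rot: [0.397, 3.115, 0.001]
force: [-0.1, -0.6, -0.2]
grip_width: 39.7
grasp_force: 61.1
time_s: 20.63
position: [661.1, 135.7, 12.4]
tcp_rot: [-0.398, -3.116, 0.0]
force: [1.0, -0.1, -0.3]
grip_width: 39.9
grasp_force: 61.1
time_s: 20.88
position: [661.1, 135.7, 11.3]
tcp_rot: [-0.398, -3.116, 0.0]
force: [-0.1, 0.1, -0.8]
grip_width: 39.9
grasp_force: 61.1
```

```bash
python3 -m jog '[[[0,0,1,0,20],[0,0,1,0,20],[0,0,0,0,20],[0,0,0,0,20]]]';python3 -m jog '[[[0,0,1,0,20],[0,0,0,0,20],[0,0,0,0,20]]]'
```

```text
time_s: 21.22
position: [661.1, 135.7, 9.3]
tcp_rot: [-0.398, -3.116, 0.0]
force: [-0.4, -0.5, -1.4]
grip_width: 39.9
grasp_force: 61.1
time_s: 21.47
position: [661.3, 135.7, 8.5]
tcp_rot: [0.398, 3.116, 0.0]
force: [1.2, -0.1, -0.3]
grip_width: 39.8
grasp_force: 61.6
```

```bash
python3 -m jog '[[[0,0,0.6,0,20],[0,0,0,0,20],[0,0,0,0,20]]]'; python3 -m jog '[[[0,0,0,0,35],[0,0,0,0,60],[0,0,0,0,70],[0,0,0,0,70],[0,0,0,0,70],[0,0,0,0,70],[0,0,-15,0,70],[0,0,-25,0,70],[0,0,-30,0,70],[0,0,-30,0,70],[0,0,-18,0,70],[0,0,0,0,70]]]'; python3 -m jog '[[[0,0,0,0,70],[0,0,0,0,70]]]'; python3 to.py 501.5 78 125 17.3
```

```text
time_s: 21.72
position: [661.3, 135.8, 8.5]
tcp_rot: [0.397, 3.116, 0.0]
force: [-2.7, -1.0, 8.1]
grip_width: 39.8
grasp_force: 62.4
time_s: 22.72
position: [663.2, 136.1, 130.5]
tcp_rot: [0.397, 3.11, 0.003]
force: [0.7, 0.1, 0.1]
grip_width: 59.8
grasp_force: 0.0
time_s: 22.88
position: [660.8, 135.7, 125.0]
tcp_rot: [-0.397, -3.115, 0.0]
force: [-0.9, 0.2, -1.0]
grip_width: 60.1
grasp_force: 0.0
shift [ 1.397e+02 -9.580e+01  1.000e-01]  yaw 1.015 | y-angle 75.5 pos [660.8 135.7 125. ] q6 0.46 w 60.1 t 22.8833
```

```bash
python3 -m jog '[[[7,-5,0,0,80],[18,-12,0,0,80],[20,-14,0,0,80],[20,-14,0,0,80],[20,-14,0,0,80],[20,-14,0,0,80],[20,-14,0,0,80],[11,-7,0,0,80],[3.7,-1.8,0,0,80],[0,0,0,0.115,80],[0,0,0,0.12,80],[0,0,0,0.12,80]]]';python3 -m jog '[[[0,0,0,0.12,80],[0,0,0,0.12,80],[0,0,0,0.12,80],[0,0,0,0.12,80],[0,0,0,0.12,80],[0,0,0,0.06,80],[0,0,0,0,80],[0,0,0,0,80],[0,0,0,0,80]]]'; python3 to.py 501.5 78 3 17.3
python3 - <<'E'
from h import *
im,X=world('wrist'); cv2.imwrite('pics/w4.png',im[...,::-1])
m=(X[...,2]>24)&(X[...,2]<40)&(abs(X[...,0]-501)<40)&(abs(X[...,1]-78)<40)
print(cv2.minAreaRect(X[m][:,:2].astype(np.float32)),np.percentile(X[m][:,2],98))
E
```

```text
time_s: 23.88
position: [501.9, 78.2, 125.0]
tcp_rot: [-0.95, -2.994, 0.001]
force: [0.6, 0.0, 0.1]
grip_width: 68.5
grasp_force: 0.0
time_s: 24.63
position: [501.9, 78.1, 125.3]
tcp_rot: [-1.858, -2.532, 0.001]
force: [-0.7, -0.3, 0.1]
grip_width: 68.5
grasp_force: 0.0
shift [ -0.   -0.3 122.3]  yaw 0.003 | y-angle 17.4 pos [501.9  78.1 125.3] q6 1.42 w 68.5 t 24.6333
((500.4568786621094, 75.30599975585938), (25.76404571533203, 36.01668167114258), 18.04170799255371) 30.706931586126647
```

View pics/w4.png

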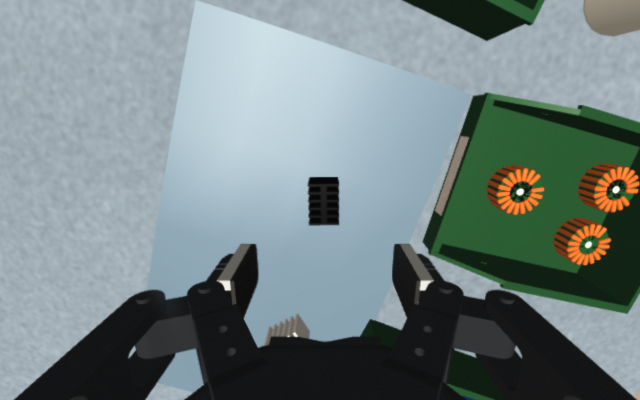

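The black sink (323,201) is square and centred between the pads, and the choke lies flat in its bin (517,190). Gripping the sink.

```bash
python3 -m jog '[[[0,0,20,0,80],[0,0,25,0,80],[0,0,25,0,80],[0,0,23,0,80],[0,0,14,0,80],[0,0,9,0,80],[0,0,4,0,80],[0,0,1,0,80],[0,0,0,0,80],[0,0,0,0,80]]]';python3 -m jog '[[[0,0,0,0,10],[0,0,0,0,10],[0,0,0,0,10],[0,0,0,0,10],[0,0,0,0,10],[0,0,0,0,10],[0,0,0,0,10],[0,0,0,0,10]]]'; python3 -m jog '[[[0,0,-15,0,10],[0,0,-25,0,10],[0,0,-30,0,10],[0,0,-30,0,10],[0,0,-20,0,10],[0,0,0,0,10],[0,0,0,0,10]]]'; python3 to.py 493 348 126 -4
```

```text
time_s: 25.52
position: [502.6, 78.2, 5.7]
tcp_rot: [1.861, 2.53, 0.002]
force: [0.6, -0.5, -0.5]
grip_width: 67.9
grasp_force: 0.0
time_s: 26.18
position: [502.2, 78.1, 5.3]
tcp_rot: [1.862, 2.53, 0.001]
force: [-1.3, -0.1, 6.7]
grip_width: 24.9
grasp_force: 59.6
time_s: 26.77
position: [502.6, 78.2, 125.7]
tcp_rot: [1.861, 2.529, 0.003]
force: [0.2, 0.1, -1.4]
grip_width: 24.7
grasp_force: 59.0
shift [ 2.604e+02  7.110e+01 -2.000e-01]  yaw 0.372 | y-angle 17.3 pos [502.6  78.2 125.7] q6 1.42 w 24.7 t 26.7667
```

```bash
python3 -m jog '[[[10,3,0,0,10],[22,6,0,0,10],[26,7,0,0,10],[27,7,0,0,10],[27,8,0,0,10],[27,8,0,0,10],[27,8,0,0,10],[27,7,0,0,10],[26,7,0,0,10],[22,5,0,0,10],[14,4,0,0,10],[5.4,1.1,0,0,10]]]';python3 -m jog '[[[0,0,0,0.08,10],[0,0,0,0.1,10],[0,0,0,0.11,10],[0,0,0,0.08,10],[0,0,0,0,10],[0,0,0,0,10],[0,0,0,0,10]]]'; python3 to.py 493 348 13 -4
```

```text
time_s: 27.77
position: [491.4, 349.8, 123.4]
tcp_rot: [-1.859, -2.531, 0.002]
force: [0.1, -0.0, -1.3]
grip_width: 24.8
grasp_force: 59.0
time_s: 28.35
position: [492.2, 347.4, 124.5]
tcp_rot: [-2.293, -2.147, 0.001]
force: [0.6, 0.8, -1.4]
grip_width: 25.0
grasp_force: 58.9
shift [  0.7   0.8 111.5]  yaw 0.004 | y-angle -3.8 pos [492.2 347.4 124.5] q6 2.25 w 25.0 t 28.35
```

```bash
python3 -m jog '[[[0,0,15,0,10],[0,1,22,0,10],[0,0,25,0,10],[0,0,20,0,10],[0,0,14,0,10],[0,0,8,0,10],[0,0,5,0,10],[0,0,2,0,10],[0,0,0,0,10],[0,0,0,0,10],[0,0,0,0,10]]]'; python3 -m jog '[[[0,0,1,0,10],[0,0,1,0,10],[0,0,0,0,10],[0,0,0,0,10]]]';python3 -m jog '[[[0,0,1,0,10],[0,0,0,0,10],[0,0,0,0,10]]]'
```

```text
time_s: 29.27
position: [493.8, 348.1, 14.7]
tcp_rot: [2.295, 2.145, 0.002]
force: [-0.9, -0.0, -1.4]
grip_width: 25.1
grasp_force: 58.9
time_s: 29.6
position: [493.3, 347.8, 11.8]
tcp_rot: [-2.296, -2.145, 0.0]
force: [0.5, 0.3, 0.2]
grip_width: 24.7
grasp_force: 58.9
time_s: 29.85
position: [493.3, 347.7, 10.7]
tcp_rot: [-2.296, -2.145, 0.0]
force: [-0.4, -0.1, 0.4]
grip_width: 25.1
grasp_force: 58.9
```

```bash
python3 - <<'E'
from h import *
im,X=world('side'); cv2.imwrite('pics/s2.png',cv2.resize(im[200:400,120:380],None,fx=3,fy=3)[...,::-1])
E
```

```text
(no output)
```

View pics/s2.png

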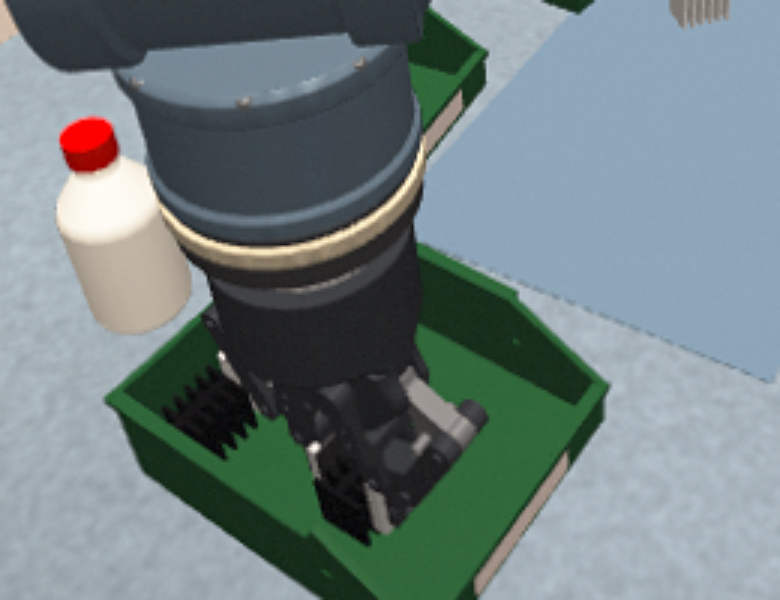

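The black sink (345,495 in the crop) is just above the bin floor and clear of the walls. Lowering to contact.

```bash
python3 -m jog '[[[0,0,1,0,10],[0,0,0,0,10],[0,0,0,0,10]]]';python3 -m jog '[[[0,0,1,0,10],[0,0,0,0,10],[0,0,0,0,10]]]'
```

```text
time_s: 30.15
position: [493.3, 347.7, 9.7]
tcp_rot: [-2.296, -2.145, 0.0]
force: [1.1, 0.3, 0.2]
grip_width: 25.1
grasp_force: 58.9
time_s: 30.4
position: [493.4, 347.9, 9.3]
tcp_rot: [2.296, 2.145, 0.001]
force: [-3.4, -1.9, 8.3]
grip_width: 25.3
grasp_force: 60.0
```

```bash
python3 -m jog '[[[0,0,0,0,25],[0,0,0,0,45],[0,0,0,0,60],[0,0,0,0,60],[0,0,0,0,60],[0,0,0,0,60],[0,0,-15,0,60],[0,0,-25,0,60],[0,0,-30,0,60],[0,0,-30,0,60],[0,0,-16,0,60],[0,0,0,0,60]]]'; python3 -m jog '[[[0,0,0,0,60],[0,0,0,0,60]]]'; python3 to.py 510.2 -75.8 125 -44
```

```text
time_s: 31.4
position: [495.0, 348.9, 128.9]
tcp_rot: [2.295, 2.144, 0.009]
force: [0.6, 0.4, -0.7]
grip_width: 51.1
grasp_force: 0.0
time_s: 31.57
position: [493.0, 347.5, 123.9]
tcp_rot: [-2.296, -2.145, 0.002]
force: [-0.3, -0.1, -0.6]
grip_width: 50.9
grasp_force: 0.0
shift [-421.2   46.    -0.8]  yaw 0.700 | y-angle -3.9 pos [493.  347.5 123.9] q6 2.25 w 50.9 t 31.5667
```

```bash
python3 -m jog '[[[-11,1,0,0,80],[-24,2,0,0,80],[-30,3,0,0,80],[-33,4,0,0,80],[-34,4,0,0,80],[-34,4,0,0,80],[-34,4,0,0,80],[-34,4,0,0,80],[-34,4,0,0,80],[-34,4,0,0,80],[-34,4,0,0,80],[-34,4,0,0,80]]]';python3 -m jog '[[[-28,2,0,0,80],[-18,1,0,0,80],[-5.2,1,0,0,80],[0,0,0,0.1,80],[0,0,0,0.12,80],[0,0,0,0.12,80],[0,0,0,0.12,80],[0,0,0,0.12,80],[0,0,0,0.12,80],[0,0,0,0,80],[0,0,0,0,80],[0,0,0,0,80]]]'; python3 to.py 510.2 -75.8 5 -44
python3 - <<'E'
from h import *
im,X=world('wrist'); cv2.imwrite('pics/w5.png',im[...,::-1])
m=(X[...,2]>24)&(X[...,2]<40)&(abs(X[...,0]-510)<40)&(abs(X[...,1]+75)<40)
print(cv2.minAreaRect(X[m][:,:2].astype(np.float32)),np.percentile(X[m][:,2],98))
E
```

```text
time_s: 32.57
position: [508.8, -26.4, 123.9]
tcp_rot: [-2.295, -2.144, 0.002]
force: [0.2, -0.8, -0.3]
grip_width: 68.5
grasp_force: 0.0
time_s: 33.57
position: [510.2, -75.3, 124.5]
tcp_rot: [-2.889, -1.234, 0.001]
force: [-0.6, -0.7, -0.6]
grip_width: 68.5
grasp_force: 0.0
shift [ -0.3   0.4 119.5]  yaw 0.004 | y-angle -43.7 pos [510.2 -75.3 124.5] q6 2.19 w 68.5 t 33.5667
((509.4767761230469, -77.43721771240234), (36.394081115722656, 25.851139068603516), 46.65208435058594) 30.817037357162704
```

View pics/w5.png

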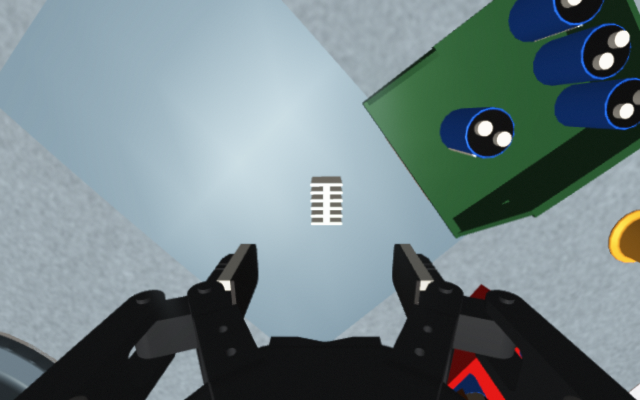

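The silver sink (326,202) is square and centred, and the capacitor stands upright in its bin (477,132).

```bash
python3 -m jog '[[[0,0,20,0,80],[0,0,25,0,80],[0,0,25,0,80],[0,0,23,0,80],[0,0,14,0,80],[0,0,9,0,80],[0,0,4,0,80],[0,0,0,0,80],[0,0,0,0,80]]]';python3 -m jog '[[[0,0,0,0,10],[0,0,0,0,10],[0,0,0,0,10],[0,0,0,0,10],[0,0,0,0,10],[0,0,0,0,10],[0,0,0,0,10],[0,0,0,0,10]]]'; python3 -m jog '[[[0,0,-15,0,10],[0,0,-25,0,10],[0,0,-30,0,10],[0,0,-30,0,10],[0,0,-20,0,10],[0,0,0,0,10],[0,0,0,0,10]]]'; python3 to.py 489 291 126 -4
```

```text
time_s: 34.37
position: [511.1, -75.6, 5.5]
tcp_rot: [2.891, 1.228, 0.001]
force: [-0.4, -1.1, -0.1]
grip_width: 68.3
grasp_force: 0.0
time_s: 35.03
position: [511.1, -75.6, 5.5]
tcp_rot: [2.891, 1.227, 0.002]
force: [-1.4, 0.6, 8.1]
grip_width: 25.0
grasp_force: 59.6
time_s: 35.62
position: [511.4, -75.7, 125.9]
tcp_rot: [2.891, 1.227, 0.003]
force: [-0.2, 0.4, -0.1]
grip_width: 24.7
grasp_force: 59.0
shift [ 248.2 -270.8   -0.3]  yaw -0.698 | y-angle -44.0 pos [511.4 -75.7 125.9] q6 2.19 w 24.7 t 35.6167
```

```bash
python3 -m jog '[[[0,0,0,-0.1,10],[0,0,0,-0.12,10],[0,0,0,-0.12,10],[0,0,0,-0.12,10],[0,0,0,-0.12,10],[0,0,0,-0.118,10],[10,-1,0,0,10],[22,-3,0,0,10],[28,-4,0,0,10],[30,-4,0,0,10],[30,-4,0,0,10],[30,-4,0,0,10]]]';python3 -m jog '[[[30,-4,0,0,10],[30,-4,0,0,10],[30,-4,0,0,10],[30,-4,0,0,10],[30,-4,0,0,10],[29,-4,0,0,10],[22,-3,0,0,10],[13,-1,0,0,10],[0,0,0,0,10],[0,0,0,0,10],[0,0,0,0,10]]]'; python3 to.py 489 291 13 -4
```

```text
time_s: 36.62
position: [500.1, 77.3, 124.0]
tcp_rot: [-2.302, -2.137, 0.001]
force: [0.7, 0.9, -1.1]
grip_width: 24.7
grasp_force: 58.8
time_s: 37.53
position: [488.0, 290.0, 124.4]
tcp_rot: [2.3, 2.14, -0.001]
force: [0.9, -1.4, -0.3]
grip_width: 24.9
grasp_force: 58.9
shift [  1.2   1.  111.4]  yaw -0.002 | y-angle -4.1 pos [488.  290.  124.4] q6 2.18 w 24.9 t 37.5333
```

```bash
python3 -m jog '[[[0,0,15,0,10],[0,0,22,0,10],[0,0,25,0,10],[0,0,20,0,10],[0,0,14,0,10],[0,0,8,0,10],[0,0,5,0,10],[0,0,2,0,10],[0,0,0,0,10],[0,0,0,0,10],[0,0,0,0,10]]]'; python3 -m jog '[[[0,0,1,0,10],[0,0,1,0,10],[0,0,0,0,10],[0,0,0,0,10]]]';python3 -m jog '[[[0,0,1,0,10],[0,0,0,0,10],[0,0,0,0,10]]]';python3 -m jog '[[[0,0,1,0,10],[0,0,0,0,10],[0,0,0,0,10]]]'
```

```text
time_s: 38.45
position: [488.7, 291.1, 14.6]
tcp_rot: [2.298, 2.142, 0.002]
force: [0.7, 1.1, -1.1]
grip_width: 24.8
grasp_force: 58.9
time_s: 38.78
position: [488.1, 290.9, 11.8]
tcp_rot: [-2.298, -2.142, 0.0]
force: [-0.2, -0.2, -1.7]
grip_width: 25.2
grasp_force: 58.9
time_s: 39.03
position: [488.1, 290.9, 10.7]
tcp_rot: [-2.298, -2.142, 0.0]
force: [-0.3, 0.3, -0.3]
grip_width: 25.2
grasp_force: 58.9
time_s: 39.28
position: [488.1, 290.8, 9.7]
tcp_rot: [-2.298, -2.142, 0.0]
force: [0.4, -0.4, -0.4]
grip_width: 25.1
grasp_force: 58.9
```

```bash
python3 -m jog '[[[0,0,1,0,10],[0,0,0,0,10],[0,0,0,0,10]]]';
```

```text
time_s: 39.53
position: [488.2, 290.9, 9.5]
tcp_rot: [2.298, 2.142, 0.001]
force: [-5.2, -2.3, 12.9]
grip_width: 25.1
grasp_force: 60.7
```

```bash
python3 -m jog '[[[0,0,0,0,25],[0,0,0,0,45],[0,0,0,0,60],[0,0,0,0,60],[0,0,0,0,60],[0,0,0,0,60],[0,0,-15,0,60],[0,0,-25,0,60],[0,0,-30,0,60],[0,0,-30,0,60],[0,0,-25,0,60],[0,0,-25,0,60]]]'; python3 -m jog '[[[0,-20,-15,0,60],[0,-30,0,0,60],[0,-30,0,0,60],[0,-30,0,0,60],[0,-20,0,0,60],[0,0,0,0,60],[0,0,0,0,60],[0,0,0,0,60]]]'
python3 - <<'E'
from h import *
im,X=world('scene'); im2,X2=world('side')
a=cv2.resize(im[150:290,140:500],(800,311)); b=cv2.resize(im2[100:400,140:520],(366,289)); o=np.zeros((600,800,3),np.uint8); o[:311]=a; o[311:,:366]=b
w,_=world('wrist'); o[311:,366:]=cv2.resize(w,(434,289))
cv2.imwrite('pics/end.png',o[...,::-1])
m=X2.reshape(-1,3); b=m[(m[:,2]>80)&(m[:,2]<130)&(abs(m[:,0]-678)<50)&(abs(m[:,1]-305)<50)]
m0=np.load('side0.npy').reshape(-1,3); b0=m0[(m0[:,2]>80)&(m0[:,2]<130)&(abs(m0[:,0]-678)<50)&(abs(m0[:,1]-305)<50)]
print('bottle',b.mean(0),b0.mean(0))
E
```

```text
time_s: 40.53
position: [488.1, 290.9, 160.4]
tcp_rot: [2.298, 2.142, 0.001]
force: [0.2, -0.2, -0.2]
grip_width: 51.1
grasp_force: 0.0
time_s: 41.2
position: [359.0, 300.1, 173.9]
tcp_rot: [2.298, 2.142, 0.001]
force: [0.5, 0.2, 0.5]
grip_width: 51.6
grasp_force: 0.0
bottle [669.79574785 310.23344597  98.61713075] [669.77950985 310.2079352   98.72024757]
```

View pics/end.png

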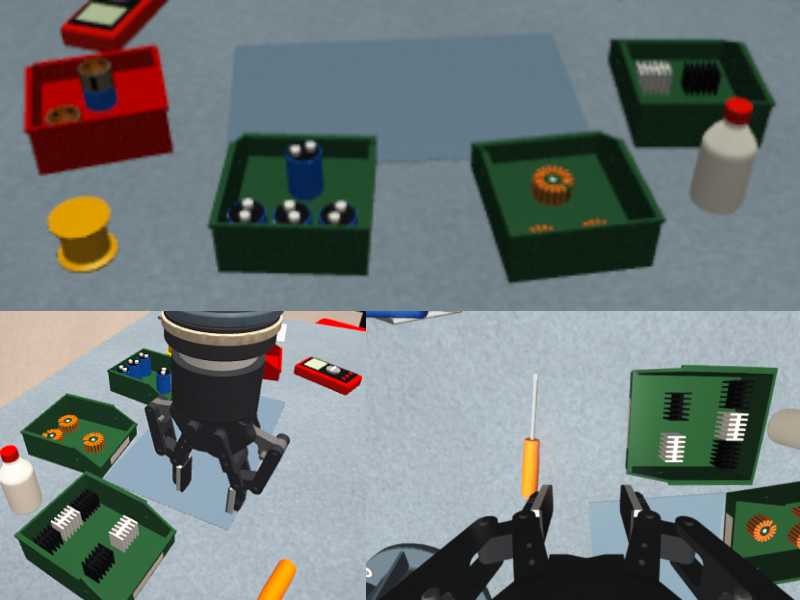

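The mat is empty and all five parts stand upright in their bins: blown capacitor (98,83), capacitor (304,168), choke (552,185), sinks (653,77) and (700,78). The bottle has not moved.

```bash
python3 -c "from cell import job; print(job.hand_in())"
```

```text
the job is handed in; nothing more can be done
None
```

All five parts are standing upright in their bins, the bottle has not moved, and the job was handed in at about 41 s; the hand-in returned no verdict.

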